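Open the spare-battery canister at the radio desk

TASK

The radio operator needs a spare battery: lift the lid off the wide, low canister by its knob and set it down gently, knob up, wholly on the square cork mat. Do not drop the lid; leave the low canister standing where it is, and leave the tall, narrow canister alone with its lid on.

Things in the scene. Friction and masses are not known exactly. Their poses are not given: they have to be found in the camera images.
- low_knob (a point): Centre of the black knob head of the low canister's loose lid, z up. Head: upright cylinder, 30 mm across, 27 mm high, on a stem 16 mm across, 13 mm high. Lid: flat steel disc, 124 mm across, 6 mm thick, top face 27 mm below this point; the plug under it (106 mm across, 8 mm deep) sits with 4 mm play in the mouth. Underside, on which the lid rests when set down, 41 mm below this point. About 160 g.
- low_canister: The wide, low canister: round plain steel, open-topped under its lid, 120 mm across and 85 mm high, holding radio batteries below its rim; about 0.8 kg, stands loose on the desk. Origin at the centre of its underside, z up. Closed, the low_knob point is 118 mm above this origin.
- mat: Square cork mat, 200 by 200 mm and 4 mm thick, fixed flat on the desk. Origin at the centre of its underside; x and y along its sides, z up. Places of the two canisters and the mat are swapped at random.
- tall_knob (a point): Knob of the lid on the tall, narrow canister (not to be touched): same knob, point at the centre of its head, 163 mm above the desk. That canister is round plain steel, 90 mm across and 130 mm high, its lid 94 mm across; the knob's top is 177 mm above the desk.
Not all that is in view belongs to the job. Leave any red look-alike of the part that bears low_knob alone. What is shaped like the low_canister but pink is not meant.

How it is judged:
By the outcome, as a careful person would: the job done as asked, in the order asked, and still so for the second after the job is handed in, with the robot touching nothing.
It also fails if it takes over 45 s, if anything falls off the work surface, if the arm or the gripper's body presses on something with over 40 N, if the wrist force passes 120 N, or if a joint passes its speed limit or range.

ROBOT

A 7-joint arm with a two-finger parallel gripper is mounted at the origin on the work surface. World frame = base frame: x ahead of the robot, y to its left, z up, the work surface at z = 0. Lengths are in m, angles in degrees, forces in N, time in s.
With the tool pointing down it reaches from about 0.4 to 0.85 m from the base axis. Payload 4.5 kg.
Tool frame: the origin (TCP) lies between the finger pads; the fingertips stand 25 mm ahead of it and the grasp point (between the pads) lies 6 mm ahead of it; z points along the fingers, y is the line along which they close (so a half turn about z gives the same grasp; the last joint's range is limited). The gripper opens to 88 mm and grips with 3 to 60 N. Pads are 18 mm wide; open, the fingers measure 123 mm over their backs; the gripper's body (75 mm by 187 mm) begins 45 mm behind the grasp point.
Start: joints at [-74.496, 39.483, -11.15, 89.685, 9.013, 51.709, -12.324], TCP at [0.147, 0.608, 0.264] pointing down, gripper open.
Joint ranges: [-172.22, 172.22], [-26.19, 119.32], [-84.43, 86.54], [7.71, 146.69], [-57.33, 237.33], [2.42, 119.75], [-152.13, 152.13]. Speed limits (degrees/s): [147.25, 147.25, 180, 180, 180, 180, 180].

INTERFACE

Orientations are given as a 3x3 rotation matrix whose columns are the frame's x, y, z axes.
In Python, from workcell import env gives the robot as it stands.
- The arm moves only by the shell command python3 -m inch 'ROWS'. ROWS is JSON, a list of rows, each an object with "travel": the shift along the tool's x, y, z in mm, a list of three; "rot": the turn, a rotation vector about the tool's x, y, z in degrees, a list of three; "jaw": the opening, from 0 (shut) to 1 (fully open). A call has 1 to 12 rows; each row shifts and turns the commanded pose from where the row before left it, along the tool's axes as they then stand; what a row does not reach is not made up. A row lasts 1/12 s, in which the tool goes at most 41.7 mm and 7.16 degrees, less where a joint would pass 70% of its speed; a pose out of reach is approached as far as the arm can. A call with a gripper value outside its range is refused whole. The fingers move at their own pace and stop on an object; the grip force is fixed at half the most. Time passes only in rows, so rows that do not move let the fingers close. It gives the time, the measured TCP pose, the force, the opening and the grip force at its end, in the units of the state.
- env.sense(): the state, without advancing time (a new reading comes with each control period).
- env.snapshot(name): name is "scene" or "top"; returns (picture, depth): 420x560x3 uint8, red, green, blue; 420x560 float32, m along the optical axis (not along the pixel's ray), 0 where there is no reading.
- env.camera_params(name): a dict with "camera_matrix" (3x3 intrinsics, pixels), "k1" (the pictures are not rectified: a ray, as slopes to the right and down, at radius r is drawn at 1 + k1 r^2 times it, then the intrinsics apply), "camera_from_world" (4x4, takes a point from world to camera coordinates). Camera axes: x right, y down, z forward; pixel columns grow to the right and rows downward; lengths in m; the calibration is good to about 2 mm. A picture is of the moment at which its call begins. camera_params takes no time and is no camera call.
- env.job_done(): hands the job in; it is judged then, once.
The state is a dict: "time": time; "joint_positions": joint angles; "joint_velocities": joint speeds; "effort": joint torques, N m; "ee_pos": TCP position; "tcp_rot": TCP orientation; "ft_force": force on the tool from outside, world axes, zero at the start; "moment": the same for the moment, N m; "finger_gap": finger opening in m; "grip_force": force on a finger pad.
Only numpy, scipy, OpenCV 4.12 (cv2) and the standard library are available. Lean on these libraries where they do the work, as an engineer would, in place of code of your own. Each camera call takes 0.05 s, during which the arm holds its last target. There are 200 camera calls.

## Working session

There is one attempt and no reset: what is moved stays moved. The work goes in short steps, Python scripts to look and compute and a shell command to move; the robot and the scene stay as the last step left them, time stands still between calls to the robot, and variables do not carry over. Pictures are saved under pics/ and viewed, at most 10 in all, crops included, and the job is handed in when it is done.

```bash
mkdir -p pics; cat > h.py <<'E'
import numpy as np,cv2
from workcell import env
def pts(name,d):
    P=env.camera_params(name);K=np.array(P["camera_matrix"]);T=np.linalg.inv(np.array(P["camera_from_world"]))
    h,w=d.shape;uv=np.stack(np.meshgrid(np.arange(w),np.arange(h)),-1).reshape(-1,1,2).astype(np.float64)
    n=cv2.undistortPoints(uv,K,np.array([P["k1"],0,0,0,0.])).reshape(h,w,2)
    c=np.dstack([n*d[...,None],d]);return c@T[:3,:3].T+T[:3,3]
E
python3 - <<'E'
from h import *
ims=[]
for n in("scene","top"):
    im,d=env.snapshot(n);np.savez("pics/"+n,im=im,d=d,p=pts(n,d));cv2.imwrite(f"pics/{n}0.png",im[...,::-1])
s=env.sense();print(s["time"],s["ee_pos"],np.round(s["tcp_rot"],3),s["finger_gap"])
E
```

```text
0.1 [0.14651974 0.60705135 0.26298798] [[-0.972  0.235 -0.   ]
 [ 0.235  0.972 -0.002]
 [-0.    -0.002 -1.   ]] 0.08811453671426447
```

View pics/scene0.png

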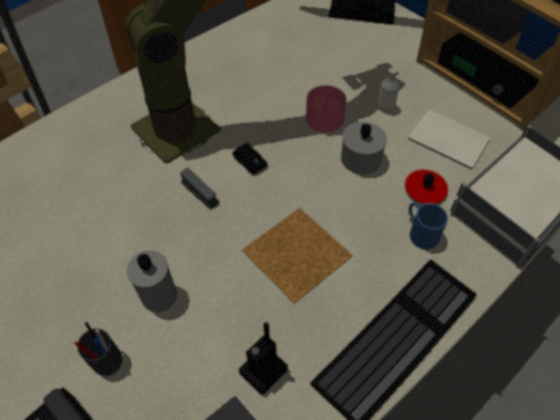

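View pics/top0.png

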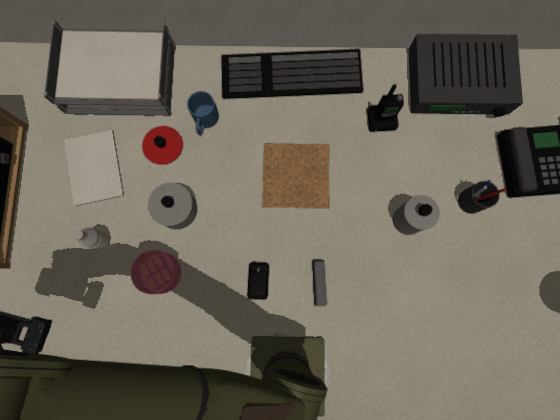

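The scene view shows the grey low canister at (364,148), with its knob at (366,131), and the tall one at (152,280). The red lid is at (427,187), the pink can at (326,108) and the mat at (297,254). In the top view these are at (170,205), (421,212), (162,145), (156,272) and (296,176). The wide grey lidded canister at top (170,205) fits the description. The red lid and the pink can are decoys, and the tall canister is narrower and higher.

```bash
python3 - <<'E'
from h import *
z=np.load("pics/top.npz");im,p=z["im"],z["p"]
print("desk z",np.median(p[220:240,400:480,2]))
Z=p[...,2]
for nm,(c,r),lo,hi in(("low disc",(170,205),.083,.1),("low knob",(168,202),.115,.14),("tall knob",(424,210),.165,.185)):
    m=np.zeros(Z.shape,bool);m[r-30:r+30,c-30:c+30]=1;m&=(Z>lo)&(Z<hi)
    q=p[m];print(nm,len(q),np.median(q[:,2]),(q.min(0)+q.max(0))/2,np.ptp(q,0))
    if nm=="low knob":print(q.mean(0))
hsv=cv2.cvtColor(im,cv2.COLOR_RGB2HSV)
m=((hsv[...,0]>5)&(hsv[...,0]<20)&(hsv[...,1]>120)&(hsv[...,2]>60)).astype(np.uint8);m[:,:240]=0;m[:,350:]=0;m[230:]=0
c=max(cv2.findContours(m,0,2)[0],key=cv2.contourArea);(x,y),s,a=cv2.minAreaRect(c);print((x,y),s,a)
print("mat",p[int(round(y)),int(round(x))]);
for u,v in cv2.boxPoints(((x,y),s,a)):print(np.round(p[int(v),int(u)],3))
z=np.load("pics/scene.npz");p=z["p"];m=np.zeros(p.shape[:2],bool);m[110:180,335:395]=1
m1=m&(p[...,2]>.12)&(p[...,2]<.14);q=p[m1];print("scene knobtop",len(q),(q.min(0)+q.max(0))/2,np.ptp(q,0))
print("max height near path:")
t=np.load("pics/top.npz")["im"][125:285,110:230];cv2.imwrite("pics/crop.png",cv2.resize(t,None,fx=4,fy=3.7,interpolation=2)[:590,:,::-1])
s=env.sense();print(s["joint_positions"])
E
```

```text
desk z 0.0013862193787911314
low disc 1415 0.09089109486309432 [0.46268081 0.33347445 0.09125767] [0.12054073 0.12454752 0.01421139]
low knob 109 0.129781645137375 [0.46245557 0.33451498 0.12497239] [0.0279786  0.02779017 0.01955629]
[0.46125353 0.33324332 0.12846191]
tall knob 115 0.17562040442130278 [ 0.44269518 -0.34911276  0.17345297] [0.02851151 0.02700432 0.01636056]
(295.0, 175.5) (63.0, 64.0) 90.0
mat [ 0.57126732 -0.01662722  0.00287294]
[ 0.672  0.083 -0.002]
[ 0.673 -0.113  0.004]
[ 0.478 -0.113  0.   ]
[0.474 0.078 0.004]
scene knobtop 92 [0.46273485 0.33192125 0.1281386 ] [0.02790533 0.03013953 0.01614258]
max height near path:
[-74.49696883  39.52933012 -11.14691001  89.73732743   9.01497339
  51.71000786 -12.32740802]
```

View pics/crop.png

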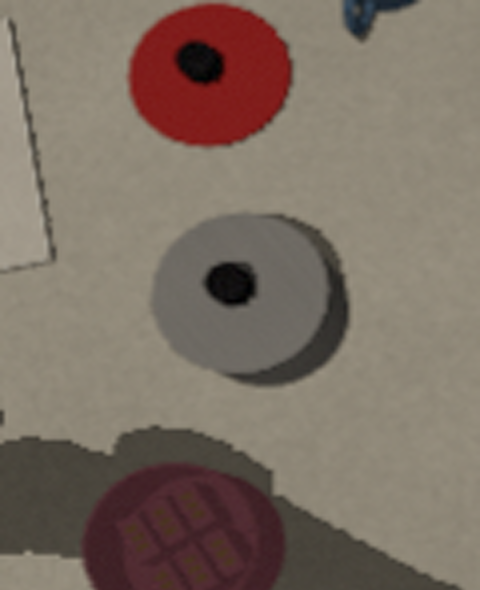

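The crop shows the grey lid with its black knob at (231,284), the red look-alike lid at (200,62) and the pink can below at (183,540). The grey lid is the target. Its knob is at about (0.4625, 0.333, 0.118), and both views and the given heights agree. The mat centre is at about (0.574, -0.016).

```bash
python3 -m inch '[{"travel":[-15,-8,0],"rot":[0,0,0],"jaw":1},{"travel":[-32,-16,0],"rot":[0,0,0],"jaw":1},{"travel":[-35,-18,0],"rot":[0,0,0],"jaw":1},{"travel":[-35,-18,0],"rot":[0,0,0],"jaw":1},{"travel":[-35,-18,0],"rot":[0,0,0],"jaw":1},{"travel":[-35,-18,0],"rot":[0,0,0],"jaw":1},{"travel":[-35,-18,0],"rot":[0,0,0],"jaw":1},{"travel":[-35,-18,0],"rot":[0,0,0],"jaw":1},{"travel":[-35,-18,0],"rot":[0,0,0],"jaw":1},{"travel":[-32,-16,0],"rot":[0,0,0],"jaw":1},{"travel":[-15,-8,0],"rot":[0,0,0],"jaw":1},{"travel":[0,0,0],"rot":[0,0,0],"jaw":1}]'
cat > go.py <<'E'
from h import *;import sys
s=env.sense();R=np.array(s["tcp_rot"]);t=np.array(eval(sys.argv[1]))
print(s["time"],s["ee_pos"],s["ft_force"],s["finger_gap"],"\n",np.round(R,3),"\ntool mm",np.round(R.T@(t-s["ee_pos"])*1e3,1),np.round(s["joint_positions"]))
E
python3 go.py '[.4625,.333,.124]'
```

```text
time: 1.1
ee_pos: [0.4397, 0.3538, 0.2632]
tcp_rot: [[-0.97, 0.243, 0.002], [0.243, 0.97, -0.004], [-0.003, -0.003, -1.0]]
ft_force: [0.4, 0.5, -0.6]
finger_gap: 0.0882
grip_force: 0.0
1.1 [0.43965413 0.35383567 0.26315683] [ 0.43242319  0.46467615 -0.61595168] 0.08817210491040901 
 [[-0.97   0.243  0.002]
 [ 0.243  0.97  -0.004]
 [-0.003 -0.003 -1.   ]] 
tool mm [-26.9 -14.2 139.3] [-36.  35. -13. 100.  11.  46.  22.]
```

```bash
python3 -m inch '[{"travel":[-14,-7,0],"rot":[0,0,0],"jaw":1},{"travel":[-13,-7,0],"rot":[0,0,0],"jaw":1},{"travel":[0,0,12],"rot":[0,0,0],"jaw":1},{"travel":[0,0,20],"rot":[0,0,0],"jaw":1},{"travel":[0,0,20],"rot":[0,0,0],"jaw":1},{"travel":[0,0,20],"rot":[0,0,0],"jaw":1},{"travel":[0,0,8],"rot":[0,0,0],"jaw":1},{"travel":[0,0,0],"rot":[0,0,0],"jaw":1},{"travel":[0,0,0],"rot":[0,0,0],"jaw":1}]' >/dev/null
python3 go.py '[.4625,.333,.124]'
python3 - <<'E'
from h import *
a,_=env.snapshot("scene");b,_=env.snapshot("top")
f=lambda t:cv2.resize(t,(390,390),interpolation=2)
cv2.imwrite("pics/above.png",np.hstack([f(a[90:190,310:410]),f(b[150:250,120:220])])[...,::-1])
E
```

```text
1.85 [0.45772564 0.33974068 0.18384571] [-0.41544163 -0.58588733  0.23290204] 0.08802689125256104 
 [[-0.972  0.233 -0.001]
 [ 0.233  0.972  0.   ]
 [ 0.001  0.    -1.   ]] 
tool mm [-6.3 -5.4 59.8] [-34.  42. -12. 104.  14.  36.  22.]
```

View pics/above.png

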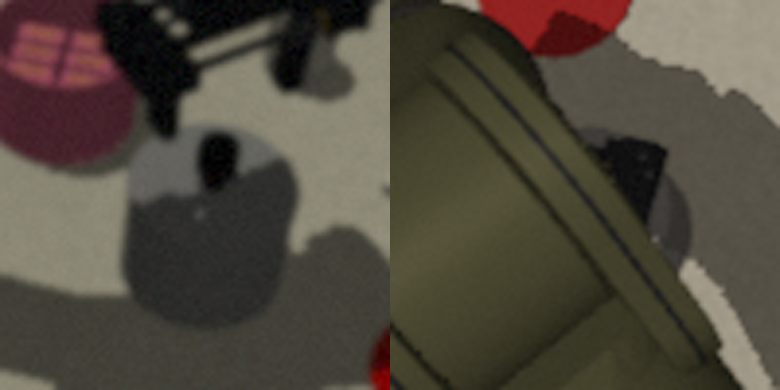

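The scene half shows the open fingers above and behind the knob, which is at (217,160). The top view is blocked by the arm. The knob is where I measured it, and the TCP is about 8 mm short, so I correct that and descend.

```bash
python3 -m inch '[{"travel":[-6,-5,0],"rot":[0,0,0],"jaw":1},{"travel":[0,0,10],"rot":[0,0,0],"jaw":1},{"travel":[0,0,12],"rot":[0,0,0],"jaw":1},{"travel":[0,0,12],"rot":[0,0,0],"jaw":1},{"travel":[0,0,8],"rot":[0,0,0],"jaw":1},{"travel":[0,0,0],"rot":[0,0,0],"jaw":1},{"travel":[0,0,0],"rot":[0,0,0],"jaw":1}]' >/dev/null
python3 go.py '[.4625,.333,.124]'
```

```text
2.5333 [0.46296141 0.33240248 0.14140901] [ 0.15586239  0.0804502  -0.00123845] 0.08797567703396375 
 [[-0.972  0.235 -0.   ]
 [ 0.235  0.972 -0.001]
 [ 0.    -0.001 -1.   ]] 
tool mm [ 0.6  0.5 17.4] [-34.  45. -11. 105.  15.  31.  22.]
```

```bash
python3 -m inch '[{"travel":[0,0,8],"rot":[0,0,0],"jaw":1},{"travel":[0,0,9],"rot":[0,0,0],"jaw":1},{"travel":[0,0,0],"rot":[0,0,0],"jaw":1},{"travel":[0,0,0],"rot":[0,0,0],"jaw":1},{"travel":[0,0,0],"rot":[0,0,0],"jaw":0.5}]'
python3 go.py '[.4625,.333,.124]'
```

```text
time: 2.95
ee_pos: [0.4629, 0.3328, 0.1247]
tcp_rot: [[-0.972, 0.235, -0.0], [0.235, 0.972, 0.0], [0.0, 0.0, -1.0]]
ft_force: [1.8, 0.5, -0.1]
finger_gap: 0.0838
grip_force: 0.0
2.95 [0.46294338 0.33276491 0.12469783] [ 1.84307733  0.52244517 -0.11829961] 0.08378557914826285 
 [[-0.972  0.235 -0.   ]
 [ 0.235  0.972  0.   ]
 [ 0.     0.    -1.   ]] 
tool mm [0.5 0.1 0.7] [-34.  47. -10. 106.  16.  29.  21.]
```

```bash
python3 -m inch '[{"travel":[0,0,0],"rot":[0,0,0],"jaw":0.4},{"travel":[0,0,0],"rot":[0,0,0],"jaw":0.3},{"travel":[0,0,0],"rot":[0,0,0],"jaw":0.25},{"travel":[0,0,0],"rot":[0,0,0],"jaw":0.2},{"travel":[0,0,0],"rot":[0,0,0],"jaw":0.1},{"travel":[0,0,0],"rot":[0,0,0],"jaw":0},{"travel":[0,0,0],"rot":[0,0,0],"jaw":0},{"travel":[0,0,0],"rot":[0,0,0],"jaw":0},{"travel":[0,0,0],"rot":[0,0,0],"jaw":0},{"travel":[0,0,0],"rot":[0,0,0],"jaw":0}]'
```

```text
time: 3.78
ee_pos: [0.463, 0.3329, 0.1247]
tcp_rot: [[-0.972, 0.234, 0.0], [0.234, 0.972, 0.0], [-0.0, 0.0, -1.0]]
ft_force: [-0.1, 0.3, -0.2]
finger_gap: 0.029
grip_force: 30.0
```

Gripped (29 mm gap on the 30 mm head, 30 N). Lift slowly and straight up.

```bash
python3 -m inch '[{"travel":[0,0,-3],"rot":[0,0,0],"jaw":0},{"travel":[0,0,-5],"rot":[0,0,0],"jaw":0},{"travel":[0,0,-6],"rot":[0,0,0],"jaw":0},{"travel":[0,0,-8],"rot":[0,0,0],"jaw":0},{"travel":[0,0,-12],"rot":[0,0,0],"jaw":0},{"travel":[0,0,-15],"rot":[0,0,0],"jaw":0},{"travel":[0,0,-15],"rot":[0,0,0],"jaw":0},{"travel":[0,0,-10],"rot":[0,0,0],"jaw":0},{"travel":[0,0,-4],"rot":[0,0,0],"jaw":0},{"travel":[0,0,0],"rot":[0,0,0],"jaw":0},{"travel":[0,0,0],"rot":[0,0,0],"jaw":0}]'
python3 go.py '[.574,-.016,.195]'
python3 - <<'E'
from h import *
a,_=env.snapshot("scene")
cv2.imwrite("pics/lift.png",cv2.resize(a[60:200,290:430],(560,560),interpolation=2)[...,::-1])
E
```

```text
time: 4.7
ee_pos: [0.4628, 0.3325, 0.2026]
tcp_rot: [[-0.972, 0.235, -0.0], [0.235, 0.972, -0.0], [0.0, -0.0, -1.0]]
ft_force: [-0.5, -1.0, -1.6]
finger_gap: 0.0287
grip_force: 30.0
4.7 [0.46279033 0.33251171 0.20260599] [-0.5349086  -0.97666024 -1.56497292] 0.028741145391818972 
 [[-0.972  0.235 -0.   ]
 [ 0.235  0.972 -0.   ]
 [ 0.    -0.    -1.   ]] 
tool mm [-189.9 -312.7    7.6] [-33.  40. -13. 103.  13.  38.  23.]
```

View pics/lift.png

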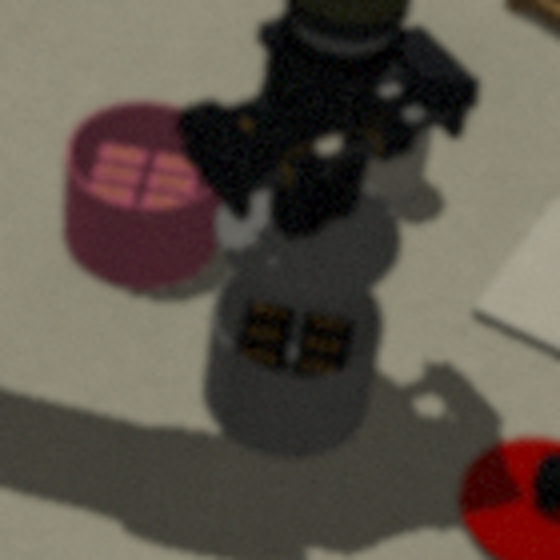

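The picture shows the lid held level in the gripper at (320,240). The low canister stands open at (293,350) with its batteries visible, not moved. Next I carry the lid to the mat.

```bash
python3 -m inch '[{"travel":[-5,-8,0],"rot":[0,0,0],"jaw":0},{"travel":[-10,-16,0],"rot":[0,0,0],"jaw":0},{"travel":[-14,-22,0],"rot":[0,0,0],"jaw":0},{"travel":[-14,-24,0],"rot":[0,0,0],"jaw":0},{"travel":[-14,-24,0],"rot":[0,0,0],"jaw":0},{"travel":[-14,-24,0],"rot":[0,0,0],"jaw":0},{"travel":[-14,-24,0],"rot":[0,0,0],"jaw":0},{"travel":[-14,-24,0],"rot":[0,0,0],"jaw":0},{"travel":[-14,-24,0],"rot":[0,0,0],"jaw":0},{"travel":[-14,-24,0],"rot":[0,0,0],"jaw":0},{"travel":[-14,-24,0],"rot":[0,0,0],"jaw":0},{"travel":[-14,-22,0],"rot":[0,0,0],"jaw":0}]' >/dev/null
python3 -m inch '[{"travel":[-12,-18,0],"rot":[0,0,0],"jaw":0},{"travel":[-9,-14,0],"rot":[0,0,0],"jaw":0},{"travel":[-6,-10,0],"rot":[0,0,0],"jaw":0},{"travel":[0,0,0],"rot":[0,0,0],"jaw":0},{"travel":[0,0,0],"rot":[0,0,0],"jaw":0}]'
python3 go.py '[.574,-.016,.0517]'
```

```text
time: 6.17
ee_pos: [0.5686, -0.0037, 0.2022]
tcp_rot: [[-0.972, 0.236, -0.001], [0.236, 0.972, 0.0], [0.001, 0.0, -1.0]]
ft_force: [0.1, -0.1, -1.5]
finger_gap: 0.0286
grip_force: 30.0
6.1667 [ 0.5685597  -0.00372764  0.20221482] [ 0.07759206 -0.1433729  -1.52645452] 0.02859363521007807 
 [[-0.972  0.236 -0.001]
 [ 0.236  0.972  0.   ]
 [ 0.001  0.    -1.   ]] 
tool mm [ -8.4 -10.7 150.5] [  6.  40. -17. 103.  17.  39.  56.]
```

```bash
python3 -m inch '[{"travel":[-8,-11,0],"rot":[0,0,0],"jaw":0},{"travel":[0,0,8],"rot":[0,0,0],"jaw":0},{"travel":[0,0,16],"rot":[0,0,0],"jaw":0},{"travel":[0,0,20],"rot":[0,0,0],"jaw":0},{"travel":[0,0,20],"rot":[0,0,0],"jaw":0},{"travel":[0,0,20],"rot":[0,0,0],"jaw":0},{"travel":[0,0,20],"rot":[0,0,0],"jaw":0},{"travel":[0,0,16],"rot":[0,0,0],"jaw":0},{"travel":[0,0,10],"rot":[0,0,0],"jaw":0},{"travel":[0,0,5],"rot":[0,0,0],"jaw":0},{"travel":[0,0,0],"rot":[0,0,0],"jaw":0},{"travel":[0,0,0],"rot":[0,0,0],"jaw":0}]'
python3 go.py '[.574,-.016,.0517]'
```

```text
time: 7.17
ee_pos: [0.5745, -0.0159, 0.068]
tcp_rot: [[-0.972, 0.234, 0.001], [0.234, 0.972, 0.0], [-0.001, 0.0, -1.0]]
ft_force: [0.7, 0.2, -1.2]
finger_gap: 0.0292
grip_force: 30.0
7.1667 [ 0.57453003 -0.01585489  0.06798983] [ 0.72981697  0.22506773 -1.16514835] 0.02917291576817124 
 [[-0.972  0.234  0.001]
 [ 0.234  0.972  0.   ]
 [-0.001  0.    -1.   ]] 
tool mm [ 0.5 -0.3 16.3] [  3.  53. -11. 106.  22.  24.  52.]
```

```bash
python3 -m inch '[{"travel":[0,0,4],"rot":[0,0,0],"jaw":0},{"travel":[0,0,4],"rot":[0,0,0],"jaw":0},{"travel":[0,0,3],"rot":[0,0,0],"jaw":0},{"travel":[0,0,2],"rot":[0,0,0],"jaw":0},{"travel":[0,0,1],"rot":[0,0,0],"jaw":0},{"travel":[0,0,0],"rot":[0,0,0],"jaw":0},{"travel":[0,0,0],"rot":[0,0,0],"jaw":0}]'
```

```text
time: 7.75
ee_pos: [0.5742, -0.0161, 0.0537]
tcp_rot: [[-0.972, 0.235, -0.0], [0.235, 0.972, 0.0], [0.0, 0.0, -1.0]]
ft_force: [0.2, -0.8, -1.2]
finger_gap: 0.0289
grip_force: 30.0
```

```bash
python3 -m inch '[{"travel":[0,0,1],"rot":[0,0,0],"jaw":0},{"travel":[0,0,0.5],"rot":[0,0,0],"jaw":0},{"travel":[0,0,0.5],"rot":[0,0,0],"jaw":0},{"travel":[0,0,0],"rot":[0,0,0],"jaw":0},{"travel":[0,0,0],"rot":[0,0,0],"jaw":0}]'
```

```text
time: 8.17
ee_pos: [0.5743, -0.0161, 0.0518]
tcp_rot: [[-0.972, 0.235, 0.0], [0.235, 0.972, 0.0], [-0.0, 0.0, -1.0]]
ft_force: [-0.9, -0.7, 0.0]
finger_gap: 0.0293
grip_force: 30.0
```

```bash
python3 -m inch '[{"travel":[0,0,0.5],"rot":[0,0,0],"jaw":0},{"travel":[0,0,0],"rot":[0,0,0],"jaw":0},{"travel":[0,0,0],"rot":[0,0,0],"jaw":0}]'
```

```text
time: 8.42
ee_pos: [0.5743, -0.0161, 0.0517]
tcp_rot: [[-0.972, 0.235, 0.0], [0.235, 0.972, -0.0], [-0.0, 0.0, -1.0]]
ft_force: [-1.7, -0.1, 5.7]
finger_gap: 0.029
grip_force: 30.0
```

Contact is clear (about 6 N up, and the TCP has stopped). Release, then rise.

```bash
python3 -m inch '[{"travel":[0,0,0],"rot":[0,0,0],"jaw":0.35},{"travel":[0,0,0],"rot":[0,0,0],"jaw":0.45},{"travel":[0,0,0],"rot":[0,0,0],"jaw":0.6},{"travel":[0,0,0],"rot":[0,0,0],"jaw":0.8},{"travel":[0,0,0],"rot":[0,0,0],"jaw":1},{"travel":[0,0,0],"rot":[0,0,0],"jaw":1},{"travel":[0,0,0],"rot":[0,0,0],"jaw":1},{"travel":[0,0,0],"rot":[0,0,0],"jaw":1},{"travel":[0,0,0],"rot":[0,0,0],"jaw":1}]'
```

```text
time: 9.17
ee_pos: [0.5742, -0.0161, 0.0512]
tcp_rot: [[-0.972, 0.235, -0.0], [0.235, 0.972, 0.0], [0.0, 0.0, -1.0]]
ft_force: [0.7, -0.4, 0.3]
finger_gap: 0.082
grip_force: 0.0
```

```bash
python3 -m inch '[{"travel":[0,0,-5],"rot":[0,0,0],"jaw":1},{"travel":[0,0,-10],"rot":[0,0,0],"jaw":1},{"travel":[0,0,-20],"rot":[0,0,0],"jaw":1},{"travel":[0,0,-25],"rot":[0,0,0],"jaw":1},{"travel":[0,0,-25],"rot":[0,0,0],"jaw":1},{"travel":[0,0,-25],"rot":[0,0,0],"jaw":1},{"travel":[0,0,-25],"rot":[0,0,0],"jaw":1},{"travel":[0,0,-25],"rot":[0,0,0],"jaw":1},{"travel":[0,0,-20],"rot":[0,0,0],"jaw":1},{"travel":[0,0,-10],"rot":[0,0,0],"jaw":1},{"travel":[0,0,0],"rot":[0,0,0],"jaw":1},{"travel":[0,0,0],"rot":[0,0,0],"jaw":1}]'
python3 - <<'E'
from h import *
a,d=env.snapshot("scene");p=pts("scene",d);cv2.imwrite("pics/end.png",a[...,::-1])
m=np.zeros(d.shape,bool);m[195:310,235:360]=1
for lo,hi in((.014,.03),(.048,.07)):
    q=p[m&(p[...,2]>lo)&(p[...,2]<hi)];print(len(q),(q.min(0)+q.max(0))/2,np.ptp(q,0),np.median(q[:,2]))
E
```

```text
time: 10.17
ee_pos: [0.574, -0.0163, 0.2413]
tcp_rot: [[-0.972, 0.235, 0.0], [0.235, 0.972, -0.0], [-0.0, -0.0, -1.0]]
ft_force: [0.0, -0.5, -0.6]
finger_gap: 0.0882
grip_force: 0.0
1490 [ 0.55751779 -0.01557917  0.01996117] [0.15367084 0.12360007 0.01191757] 0.01884869281807633
117 [ 0.57180347 -0.01531307  0.05595949] [0.03032894 0.02901546 0.01582359] 0.05793479871229357
```

View pics/end.png

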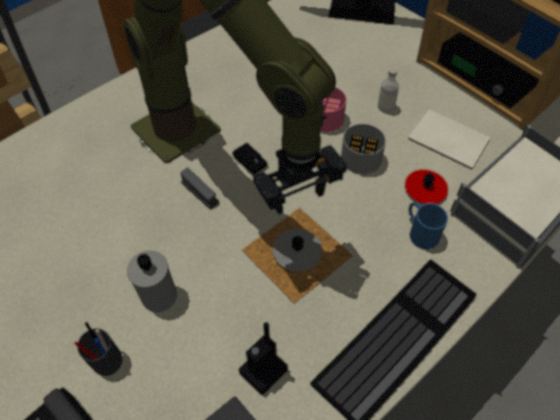

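The lid lies knob up at (298,250), in the middle of the mat. The low canister stands open at (364,148) in its old place, the tall one at (152,280) is untouched, and the gripper is clear.

```bash
python3 -c "
from workcell import env
print(env.job_done())"
```

```text
the job is handed in; nothing more can be done
None
```

The low canister's lid is set down knob up in the middle of the cork mat, both canisters stand where they were, the tall one still has its lid on, and the job was handed in at about 10 s of the 45 s allowed; no verdict was returned.

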